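Put the hot-stage microscope's objectives back in their tray

ROBOT

A 6-joint arm with a two-finger parallel gripper is mounted at the origin on the work surface. World frame = base frame: x ahead of the robot, y to its left, z up, the work surface at z = 0. Lengths are in m, angles in rad, forces in N, time in s.
With the tool pointing down it reaches from about 0.35 to 0.975 m from the base axis. Payload 7.1 kg.
Tool frame: the origin (TCP) lies midway between the tips of the shut fingers; the grasp point (between the pads) lies 19 mm behind it; z points along the fingers, y is the line along which they close (so a half turn about z gives the same grasp; the last joint's range is limited). The gripper opens to 88 mm and grips with 3 to 60 N. Pads are 20 mm wide; open, the fingers measure 115 mm over their backs; the gripper's body (75 mm by 178 mm) begins 61 mm behind the grasp point.
Start: joints at [1.236, 0.423, 1.63, -0, 1.089, -0.019], TCP at [0.194, 0.594, 0.223] pointing down, gripper open.
Joint ranges: [-3, 3], [-0.9, 2.11], [0.09, 2.58], [-1.31, 4.45], [0.11, 2.69], [-2.54, 2.54]. Speed limits (rad/s): [2.39, 2.39, 3.01, 3.14, 3.14, 3.14].

INTERFACE

Orientations are given as a unit quaternion [w, x, y, z].
In Python, from station import move_pose, movel, movej, command_gripper, wait, inverse_kinematics, read_camera, camera_info, MotionError, job_done, get_time, get_joint_pos, get_qvel, get_effort, get_tcp_pos, get_ee_rot, get_ft_force, get_ft_torque, get_grip_width, get_finger_force gives the robot as it stands. Calls block until the motion is done:
- move_pose(position, orientation): joint-space move of the TCP to a pose.
- movel(position, frame=None, v=0.15, until_force=None): straight line of the TCP; frame=None keeps the orientation; v is the mean speed in m/s. With until_force (N) it stops when the force on the tool has changed by that much, and returns True; else False.
- movej(angles): joint-space move.
- command_gripper(opening): opening from 0.0 (shut) to 1.0 (fully open); the grip force is fixed at half the most; returns when the fingers have stopped.
- wait(seconds).
- inverse_kinematics(position, orientation): joint angles nearest the present ones, or None.
- read_camera(name): name is "scene" or "top" or "wrist"; returns the picture (384x512x3 uint8, red, green, blue); there is no depth.
- camera_info(name): a dict with "intrinsics" (3x3 intrinsics, pixels), "dist" ([k1, k2, p1, p2, k3] as OpenCV has them; the pictures are not rectified), "T" (4x4, takes a point from camera to world coordinates); the wrist camera has in their place "tool_from_camera" (4x4, takes a point from camera to tool coordinates, whose origin is the TCP and whose axes are the flange's). Camera axes: x right, y up, looking along -z (the intrinsics and any distortion apply to the point x, -y, -z); pixel columns grow to the right and rows downward; lengths in m; the calibration is good to about 2 mm. A picture is of the moment at which its call begins: read the wrist's pose just before it. camera_info takes no time and is no camera call.
A pose or a line that the arm cannot do raises MotionError and nothing moves.
- job_done(): hands the job in; it is judged then, once.
Readings, each from a call of its own:
- get_time(): time.
- get_joint_pos(): joint angles.
- get_qvel(): joint speeds.
- get_effort(): joint torques, N m.
- get_tcp_pos(): TCP position.
- get_ee_rot(): TCP orientation.
- get_ft_force(): force on the tool from outside, world axes, zero at the start.
- get_ft_torque(): the same for the moment, N m.
- get_grip_width(): opening from 0.0 (shut) to 1.0 (fully open).
- get_finger_force(): force on a finger pad.
Only numpy, scipy, OpenCV 4.12 (cv2) and the standard library are available. Lean on these libraries where they do the work, as an engineer would, in place of code of your own. Each camera call takes 0.05 s, during which the arm holds its last target. There are 200 camera calls.

TASK

Put the four microscope objectives with the red, yellow, green and blue bands away in the grey tray, each standing upright on the tray floor inside the ring of its own colour. They are glass optics, so set each one down rather than dropping it. Leave the white-banded and black-banded objectives standing where they are on the mat; they belong to another microscope.

Things in the scene. Friction and masses are not known exactly. Their poses are not given: they have to be found in the camera images.
- objective_red: objective lens, about 120 g, upright: steel barrel 30 mm in diameter up to 30 mm height, then a red band of the same diameter (30 to 42 mm, its flat red shoulder shows from above), then a 15 mm thick nose to 55 mm. Origin: centre of underside, z up. Stands on a 3 mm beige mat; neighbours (also a bottle and a stopper; up to 34 mm wide, 65 mm tall) 65 mm or more off, centre to centre.
- objective_yellow: objective lens, about 120 g, upright: steel barrel 30 mm in diameter up to 30 mm height, then a yellow band of the same diameter (30 to 42 mm, its flat yellow shoulder shows from above), then a 15 mm thick nose to 55 mm. Origin: centre of underside, z up. Stands on a 3 mm beige mat; neighbours (also a bottle and a stopper; up to 34 mm wide, 65 mm tall) 65 mm or more off, centre to centre.
- objective_green: objective lens, about 120 g, upright: steel barrel 30 mm in diameter up to 30 mm height, then a green band of the same diameter (30 to 42 mm, its flat green shoulder shows from above), then a 15 mm thick nose to 55 mm. Origin: centre of underside, z up. Stands on a 3 mm beige mat; neighbours (also a bottle and a stopper; up to 34 mm wide, 65 mm tall) 65 mm or more off, centre to centre.
- objective_blue: objective lens, about 120 g, upright: steel barrel 30 mm in diameter up to 30 mm height, then a blue band of the same diameter (30 to 42 mm, its flat blue shoulder shows from above), then a 15 mm thick nose to 55 mm. Origin: centre of underside, z up. Stands on a 3 mm beige mat; neighbours (also a bottle and a stopper; up to 34 mm wide, 65 mm tall) 65 mm or more off, centre to centre.
- nest_red: red ring, 58 mm outside, 48 mm inside diameter, 6 mm high, fixed in a shallow grey tray (170 x 170 mm, floor 4 mm thick, lip 12 mm high above the bench, fixed). The four rings form a square at 72 mm pitch about the tray's centre. Origin: ring centre at the tray floor, where the underside of a seated objective comes.
- nest_yellow: yellow ring, 58 mm outside, 48 mm inside diameter, 6 mm high, fixed in a shallow grey tray (170 x 170 mm, floor 4 mm thick, lip 12 mm high above the bench, fixed). The four rings form a square at 72 mm pitch about the tray's centre. Origin: ring centre at the tray floor, where the underside of a seated objective comes.
- nest_green: green ring, 58 mm outside, 48 mm inside diameter, 6 mm high, fixed in a shallow grey tray (170 x 170 mm, floor 4 mm thick, lip 12 mm high above the bench, fixed). The four rings form a square at 72 mm pitch about the tray's centre. Origin: ring centre at the tray floor, where the underside of a seated objective comes.
- nest_blue: blue ring, 58 mm outside, 48 mm inside diameter, 6 mm high, fixed in a shallow grey tray (170 x 170 mm, floor 4 mm thick, lip 12 mm high above the bench, fixed). The four rings form a square at 72 mm pitch about the tray's centre. Origin: ring centre at the tray floor, where the underside of a seated objective comes.
- objective_white: look-alike objective of the same shape and size (30 mm barrel, 55 mm tall, band 30 to 42 mm above its foot) but with a white band; it belongs to another microscope and has no nest. Origin: centre of its underside. Stands on the mat among the others.
- objective_black: look-alike objective of the same shape and size (30 mm barrel, 55 mm tall, band 30 to 42 mm above its foot) but with a black band; it belongs to another microscope and has no nest. Origin: centre of its underside. Stands on the mat among the others.

How it is judged:
By the outcome, as a careful person would: the job done as asked, in the order asked, and still so for the second after the job is handed in, with the robot touching nothing.
It also fails if it takes over 96 s, if anything falls off the work surface, if the arm or the gripper's body presses on something with over 40 N, if the wrist force passes 120 N, or if a joint passes its speed limit or range.

## Working session

There is one attempt and no reset: what is moved stays moved. The work goes in short steps, each a Python script; the robot and the scene stay as the last script left them, time stands still between calls to the robot, and variables do not carry over. Pictures are saved under pics/ and viewed, at most 14 in all, crops included, and the job is handed in when it is done.

```bash
ls; mkdir -p pics
python3 - <<'E'
from station import *
import cv2,numpy as np
np.set_printoptions(precision=4,suppress=True)
for n in ("top","scene"):
    im=read_camera(n); cv2.imwrite(f"pics/{n}0.png",im[:,:,::-1]); print(n,camera_info(n))
print(camera_info("wrist")); print(get_time(),get_ee_rot(),get_tcp_pos())
E
```

```text
pics
top {'intrinsics': array([[476.5746,   0.    , 250.0116],
       [  0.    , 476.5746, 199.5018],
       [  0.    ,   0.    ,   1.    ]]), 'dist': array([-0.0779,  0.    ,  0.    ,  0.    ,  0.    ]), 'T': array([[ 0.0232,  0.9961, -0.0857,  0.458 ],
       [-0.9991,  0.026 ,  0.0326,  0.0081],
       [ 0.0347,  0.0849,  0.9958,  0.9195],
       [ 0.    ,  0.    ,  0.    ,  1.    ]])}
scene {'intrinsics': array([[379.6153,   0.    , 256.9143],
       [  0.    , 379.6153, 187.4643],
       [  0.    ,   0.    ,   1.    ]]), 'dist': array([0.0057, 0.    , 0.    , 0.    , 0.    ]), 'T': array([[-0.4742, -0.7313,  0.4903,  0.9158],
       [ 0.8804, -0.3924,  0.2662,  0.1909],
       [-0.0022,  0.5579,  0.8299,  0.7007],
       [ 0.    ,  0.    ,  0.    ,  1.    ]])}
{'intrinsics': array([[304.8924,   0.    , 256.5111],
       [  0.    , 304.8924, 192.2691],
       [  0.    ,   0.    ,   1.    ]]), 'dist': array([-0.0768,  0.    ,  0.    ,  0.    ,  0.    ]), 'tool_from_camera': array([[ 0.0002,  0.954 ,  0.3   ,  0.0839],
       [ 1.    , -0.0001, -0.0005, -0.0006],
       [-0.0004,  0.3   , -0.9539, -0.164 ],
       [ 0.    ,  0.    ,  0.    ,  1.    ]])}
0.1 [-0.0001  0.1573  0.9876 -0.0007] [0.1939 0.5936 0.222 ]
```

View pics/top0.png

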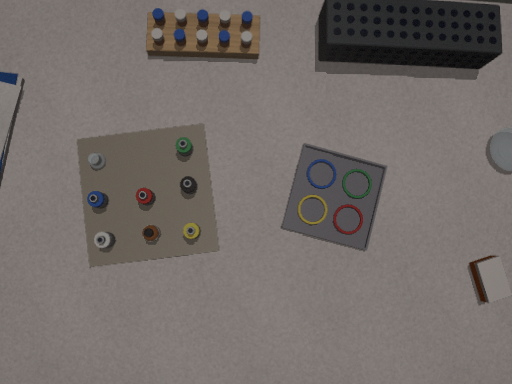

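View pics/scene0.png

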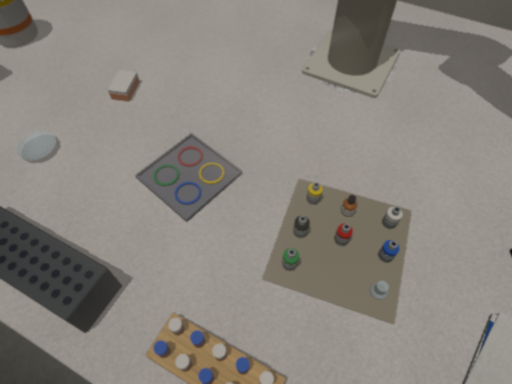

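Top view: the objectives are at red (145,197), yellow (191,231), green (184,146), blue (96,200), black (188,185) and white (103,240). The bottle is at (151,233) and the stopper at (96,160). The rings are at blue (321,174), green (356,183), yellow (312,210) and red (347,219). The scene view agrees with this layout.

```bash
cat > h.py <<'E'
from station import *
import cv2,numpy as np
np.set_printoptions(precision=4,suppress=True)
HSV={'red':[(0,8),(172,180)],'yellow':[(22,36)],'green':[(50,85)],'blue':[(100,125)]}
def cast(px,K,dist,T,z):
    p=cv2.undistortPoints(np.array(px,float).reshape(-1,1,2),K,dist).reshape(-1,2)
    d=np.c_[p[:,0],-p[:,1],-np.ones(len(p))]@T[:3,:3].T; o=T[:3,3]
    return (o+d*((z-o[2])/d[:,2])[:,None])[:,:2]
def mask(im,c,smin=110,vmin=50):
    h=cv2.cvtColor(im,cv2.COLOR_RGB2HSV); m=0
    for a,b in HSV[c]: m=m|cv2.inRange(h,(a,smin,vmin),(b,255,255))
    return m
def blobs(im,c,lo=25,hi=1e9,**k):
    """hull centroids (px), hull area"""
    out=[]
    for q in cv2.findContours(mask(im,c,**k),cv2.RETR_EXTERNAL,cv2.CHAIN_APPROX_NONE)[0]:
        h=cv2.convexHull(q); M=cv2.moments(h)
        if lo<M['m00']<hi: out.append((M['m10']/M['m00'],M['m01']/M['m00'],M['m00']))
    return out
E
python3 - <<'E'
from h import *
for n in ('top','scene'):
    im=cv2.imread(f'pics/{n}0.png')[:,:,::-1].copy(); I=camera_info(n); 
    for c in HSV:
        for u,v,a in blobs(im,c):
            f=lambda z:cast([(u,v)],I['intrinsics'],I['dist'],I['T'],z)[0]
            print(n,c,round(u,1),round(v,1),a,'obj',f(.039),'ring',f(.009))
    if n=='top':
        for k,p in dict(black=(188,185),white=(103,240),bottle=(151,233),stop=(96,160)).items(): print(k,cast([p],I['intrinsics'],I['dist'],I['T'],.05)[0])
E
```

```text
top red 347.8 218.9 651.0 obj [ 0.5022 -0.2044] ring [ 0.5037 -0.2116]
top red 143.6 195.4 198.0 obj [0.5362 0.1763] ring [0.5389 0.182 ]
top yellow 190.8 230.4 196.0 obj [0.4739 0.0869] ring [0.4745 0.0896]
top yellow 312.0 209.1 656.0 obj [ 0.5188 -0.1366] ring [ 0.5209 -0.1415]
top green 356.6 183.2 614.0 obj [ 0.5698 -0.2208] ring [ 0.5737 -0.2286]
top green 183.1 144.9 153.0 obj [0.633  0.1068] ring [0.639  0.1101]
top blue 95.1 198.4 188.0 obj [0.5283 0.266 ] ring [0.5307 0.2748]
top blue 321.2 173.5 639.5 obj [ 0.5864 -0.1533] ring [ 0.5907 -0.1588]
top blue 8.0 77.5 148.0 obj [0.7561 0.4481] ring [0.7662 0.4631]
top blue 223.5 35.9 79.5 obj [0.8488 0.0377] ring [0.8621 0.0387]
top blue 179.1 34.1 81.0 obj [0.8496 0.1231] ring [0.863  0.1271]
top blue 246.5 16.4 71.0 obj [ 0.8902 -0.0057] ring [ 0.9049 -0.0061]
top blue 202.3 14.9 76.0 obj [0.8902 0.0801] ring [0.9049 0.0825]
top blue 157.5 13.3 75.5 obj [0.8908 0.1668] ring [0.9056 0.1722]
black [0.5565 0.0938]
white [0.4522 0.2447]
bottle [0.4672 0.158 ]
stop [0.5984 0.2649]
scene red 344.3 231.2 169.0 obj [0.5348 0.1772] ring [0.5175 0.1766]
scene yellow 314.6 190.0 139.0 obj [0.4734 0.0879] ring [0.4533 0.0833]
scene yellow 211.0 172.8 393.0 obj [ 0.5382 -0.1267] ring [ 0.5211 -0.1411]
scene yellow 4.9 2.4 50.0 obj [ 0.2845 -1.0424] ring [ 0.2559 -1.0983]
scene green 290.5 256.5 115.5 obj [0.6322 0.1078] ring [0.6193 0.1041]
scene blue 205.2 375.7 132.0 obj [0.8776 0.0762] ring [0.8758 0.071 ]
scene blue 242.3 364.4 117.5 obj [0.8358 0.1196] ring [0.8322 0.1164]
scene blue 160.2 347.6 106.0 obj [ 0.8775 -0.0112] ring [ 0.8757 -0.0203]
scene blue 196.5 337.3 103.0 obj [0.8359 0.0324] ring [0.8323 0.0252]
scene blue 488.5 328.4 41.0 obj [0.5919 0.4552] ring [0.5772 0.4671]
scene blue 390.2 248.0 169.0 obj [0.5272 0.2665] ring [0.5095 0.2699]
scene blue 187.4 192.6 419.5 obj [ 0.6045 -0.1428] ring [ 0.5904 -0.1579]
```

Both views agree to about 1.5 mm, so I'll pick red now.

```bash
cat >> h.py <<'E'
OBJ=dict(red=(.5355,.1768),yellow=(.4737,.0874),green=(.6326,.1073),blue=(.5278,.2662))
NEST=dict(red=(.5037,-.2116),yellow=(.521,-.1413),green=(.5737,-.2286),blue=(.5906,-.1584))
YAW=dict(red=np.pi,yellow=np.pi/2,green=np.pi,blue=np.pi)
H=.011; UP=.15; OPEN=.57
def quat(a): return [0,np.cos(a/2),np.sin(a/2),0]
def pick(c):
    x,y=OBJ[c]; q=quat(YAW[c])
    command_gripper(OPEN)
    move_pose([x,y,UP],q)
    hit=movel([x,y,.003+H],v=.12,until_force=8)
    command_gripper(0)
    print(c,'pick',hit,get_tcp_pos(),'mm',get_grip_width()*88,'F',get_finger_force(),get_time())
    if hit or not 26<get_grip_width()*88<34: raise SystemExit('check grasp')
    movel([x,y,UP],v=.15)
def place(c):
    x,y=NEST[c]; q=quat(YAW[c])
    move_pose([x,y,UP],q)
    print('held mm',get_grip_width()*88)
    movel([x,y,.004+H+.012],v=.12)
    hit=movel([x,y,.004+H-.004],v=.02,until_force=3)
    print(c,'down',hit,get_tcp_pos(),get_ft_force())
    if not hit: raise SystemExit('no contact')
    command_gripper(.5)
    movel([x,y,UP],v=.15); print('t',get_time())
E
python3 - <<'E'
from h import *
for c in OBJ:
  for P in (OBJ,NEST): print(c,inverse_kinematics([*P[c],.1],quat(YAW[c])),inverse_kinematics([*P[c],.1],quat(YAW[c]-np.pi)))
pick('red')
cv2.imwrite('pics/w1.png',read_camera('wrist')[:,:,::-1])
E
```

```text
red [ 0.2978  0.5055  1.843  -0.      0.7931 -1.273 ] [ 0.2978  0.5055  1.843  -0.      0.7931  1.8686]
red [-0.4195  0.4852  1.8822 -0.      0.7742 -1.9903] [-0.4195  0.4852  1.8822 -0.      0.7742  1.1513]
yellow [ 0.1577  0.4115  2.0224 -0.      0.7077  0.1577] None
yellow [-0.2869  0.4777  1.8966 -0.      0.7673 -0.2869] None
green [ 0.1495  0.5974  1.663  -0.      0.8811 -1.4213] [ 0.1495  0.5974  1.663  -0.      0.8811  1.7203]
green [-0.3985  0.5685  1.72   -0.      0.8531 -1.9693] [-0.3985  0.5685  1.72   -0.      0.8531  1.1723]
blue [ 0.447   0.5372  1.7813 -0.      0.8231 -1.1238] [ 0.447   0.5372  1.7813 -0.      0.8231  2.0178]
blue [-0.2815  0.5612  1.7343 -0.      0.8461 -1.8523] [-0.2815  0.5612  1.7343 -0.      0.8461  1.2893]
red pick False [0.5358 0.1769 0.0144] mm 29.676512857131335 F 30.00076398253441 4.5583
```

View pics/w1.png

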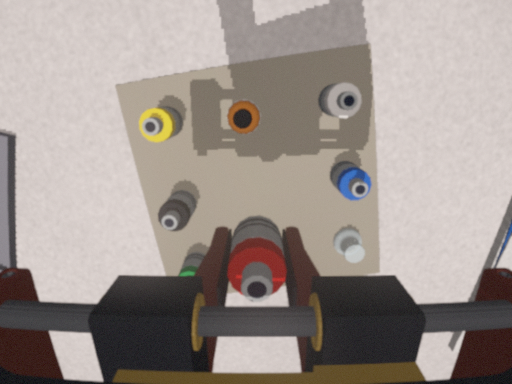

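The wrist view shows red held upright between the pads at (257,265). The other objectives are undisturbed. Next I'll place it.

Run:
```python
from h import *
place('red')
cv2.imwrite('pics/w2.png',read_camera('wrist')[:,:,::-1])
```

```text
held mm 29.621145945314506
red down True [ 0.5036 -0.2116  0.0153] [0.456  0.479  2.1341]
t 10.3917
```

View pics/w2.png

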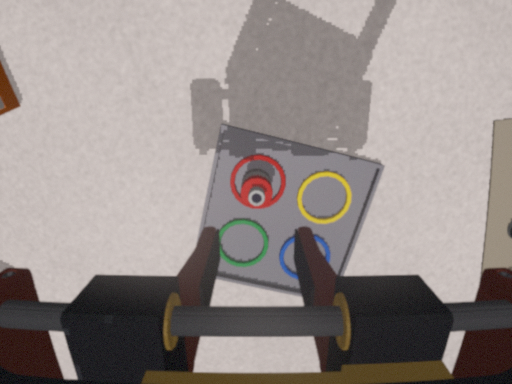

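Red stands upright inside its ring, at about (257,185), and contact came at the expected height. I'll continue with the other three.

Run:
```python
from h import *
for c in ('yellow','green','blue'): pick(c); place(c)
move_pose([.45,.35,.25],quat(np.pi/2))
for n in ('top','scene'): cv2.imwrite(f'pics/{n}1.png',read_camera(n)[:,:,::-1])
im=cv2.imread('pics/top1.png')[:,:,::-1].copy(); I=camera_info('top')
a=im[130:260,275:400]; b=im[110:280,60:230]
cv2.imwrite('pics/crop.png',np.hstack([cv2.resize(a,(400,400),interpolation=2),cv2.resize(b,(400,400),interpolation=2)])[:,:,::-1])
print(get_time())
```

```text
yellow pick False [0.4741 0.0875 0.0144] mm 29.559938666330353 F 30.000920444726944 14.3917
held mm 29.640545203548044
yellow down True [ 0.521  -0.1413  0.0152] [-0.6451  0.8729  4.9134]
t 19.6583
green pick False [0.6329 0.1074 0.0145] mm 29.751940379550646 F 30.000738501548767 22.8083
held mm 29.402067780994592
green down True [ 0.5736 -0.2286  0.0153] [ 0.2446 -0.1109  3.5127]
t 28.425
blue pick False [0.5281 0.2664 0.0145] mm 29.773471756531745 F 30.000744313001633 32.325
held mm 29.64010008674508
blue down True [ 0.5906 -0.1584  0.0153] [0.3861 0.6066 2.9338]
t 38.2417
40.475
```

View pics/crop.png

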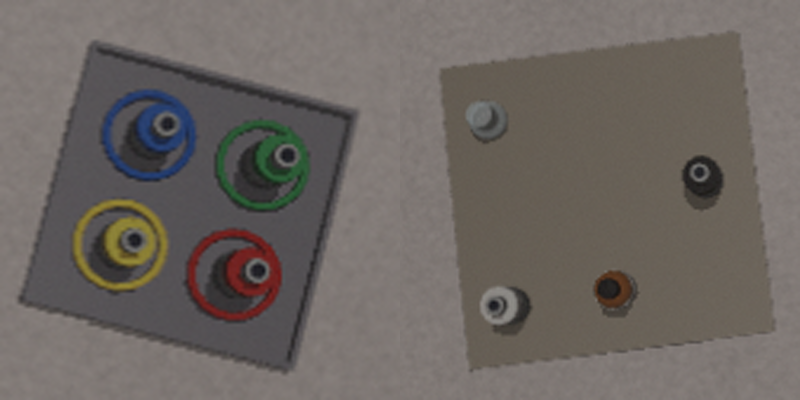

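View pics/scene1.png

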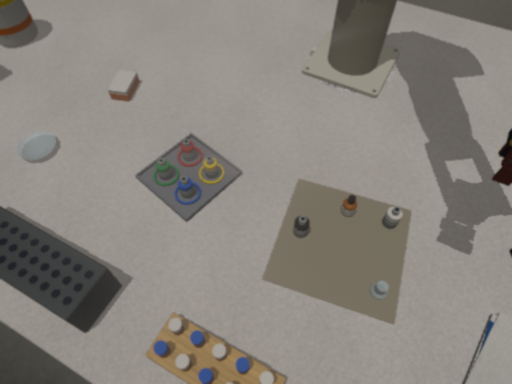

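All four objectives stand upright in the rings of their own colour; in the scene view they're at red (190,152), yellow (210,168), green (165,172) and blue (187,190). White (394,216) and black (302,225) are where they started, and so are the bottle and stopper.

```bash
python3 -c "
from station import *
print(job_done())"
```

```text
the job is handed in; nothing more can be done
None
```

The red, yellow, green and blue objectives are each set down upright in their own ring, the white and black ones were left where they stood, and I handed the job in at about 40 s.

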